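# Rack the power module and hold a field probe in its guide hole

## Robot

A 7-joint arm with a two-finger parallel gripper is mounted at the origin on the work surface. World frame = base frame: x ahead of the robot, y to its left, z up, the work surface at z = 0. Lengths are in m, angles in rad, forces in N, time in s.
With the tool pointing down it reaches from about 0.425 to 0.875 m from the base axis. Payload 4.7 kg.
Tool frame: the origin (TCP) lies on the centre line of the jaws, within the pads' length; the fingertips stand ahead of it and the grasp point (between the pads) lies 8 mm behind it (ctrl.finger_overhang is the x of the fingertips in the tool frame, in m); x points along the fingers, z is the direction in which the jaws open and shut, and the axes are right-handed (so a half turn about x gives the same grasp; the last joint's range is limited). The gripper opens to 87 mm and grips with 3 to 60 N. Pads are 19 mm wide; open, the fingers measure 117 mm over their backs; the gripper's body (75 mm by 190 mm) begins 51 mm behind the grasp point.
Start: joints at [1.137, 0.321, -0.07, 1.45, 0.023, 1.371, -0.057], TCP at [0.281, -0.586, 0.234] pointing down, gripper open.
Joint ranges: [-2.86, 2.86], [-0.3, 2.09], [-1.38, 1.24], [0.06, 2.45], [-1.56, 4.7], [0.09, 2.05], [-2.69, 2.69]. Speed limits (rad/s): [2.57, 2.57, 3.14, 3.14, 3.14, 3.14, 3.14].

## Interface

Orientations are given as a rotation vector (axis times angle).
In Python, from bench import readout, viewer, job, nets, ctrl gives the robot as it stands.
- The arm moves only by the shell command python3 -m creep 'ROWS' [FORCE]. ROWS is JSON, a list of rows, each an object with "linear": the shift along the tool's x, y, z in m, a list of three; "twist": the turn, a rotation vector about the tool's x, y, z in degrees, a list of three; "fingers": the gripper's target within -1 to 1 (shut at 1, half-way at 0, fully open at -1). A call has 1 to 8 rows; each row is the pose to reach, as a shift and turn from the pose commanded when the call began, along the tool's axes at that moment; what a row does not reach only later rows make up. A row lasts 1/12 s, in which the tool goes at most 41.7 mm and 7.16 degrees, less where a joint would pass 70% of its speed; a pose out of reach is approached as far as the arm can. A call with a gripper value outside its range is refused whole. The fingers move at their own pace and stop on an object; FORCE is the grip in N (left out, the last holds). Time passes only in rows, so rows that repeat a pose let the fingers close. It gives the time, the measured TCP pose, the force and the opening at its end, in the units of the state.
- readout.get_state(): the state, without advancing time (a new reading comes with each control period).
- viewer.get_image(name): name is "side" or "top" or "wrist"; returns (picture, depth): 400x640x3 uint8, red, green, blue; 400x640 float32, m along the optical axis (not along the pixel's ray), 0 where there is no reading.
- viewer.camera_params(name): a dict with "K" (3x3 intrinsics, pixels), "cam_to_world" (4x4, takes a point from camera to world coordinates). Camera axes: x right, y down, z forward; pixel columns grow to the right and rows downward; lengths in m; the calibration is good to about 2 mm. A picture is of the moment at which its call begins: read the wrist's pose just before it. camera_params takes no time and is no camera call; for the wrist camera it gives the pose at the moment of the call.
- job.close_job(): hands the job in, once; it reports no verdict.
Trained networks look in the newest picture that a camera, given by its name, has taken for a name from the list of things; names that differ only in an ending like _2 or _b are one class to them, and where a whole thing is asked for, a point or a joint stands for the part that bears it (a point fixed in the world has none). Each returns a list of dicts, best first, with "conf" (0 to 1); they miss things now and then, are a little off and sometimes report something else, mostly with a low value. They report only what shows in the picture. A call takes as long as a camera call. They do not tell look-alikes from the thing itself.
- nets.boxes_of(camera, label): "centre" ([x, y, z] in m, in world coordinates, good to about 4 mm: the middle of the surface that is visible of it).
- nets.place_of(camera, label): "centre" ([x, y, z] in m, in world coordinates, good to about 4 mm: a listed point, or the origin of a listed thing).
The state is a dict: "time": time; "joint_positions": joint angles; "qd": joint speeds; "joint_torque": joint torques, N m; "position": TCP position; "tool_rot": TCP orientation; "ft_force": force on the tool from outside, world axes, zero at the start; "torque": the same for the moment, N m; "grip_width": opening from 0.0 (shut) to 1.0 (fully open).
Only numpy, scipy, OpenCV 4.12 (cv2) and the standard library are available. Lean on these libraries where they do the work, as an engineer would, in place of code of your own. Each camera call takes 0.05 s, during which the arm holds its last target.

## Task

First stand the orange power module in the free, blue-marked place on the white test shelf, so that it makes a neat row with the two grey modules, and let go of it. Then take the blue-handled probe out of its stand and lower its steel stem into the orange module's guide hole, without ever touching the module with it, until the yellow band on the stem is level with the module's top. Finish while still holding the probe there, still, upright and centred in the hole, and leave everything else on the bench where it is.

Things in the scene. Friction and masses are not known exactly. Their poses are not given: they have to be found in the camera images.
- module: Loose orange box-shaped power module, 46 mm (its x) by 64 mm (its y) by 50 mm high, about 0.22 kg, starting upright on the bench. Origin at the centre of its underside, z up. A round vertical guide hole, 24 mm in diameter and 44 mm deep (closed below), opens in the middle of its top, with a white ring painted round it. The two 46 mm-apart side faces are plain and good to grip; a half turn of the module makes no difference.
- bore (a point): Centre of the mouth of the orange module's guide hole, in its top face, 50 mm above its underside; z points up along the hole's axis.
- place: The free place on the shelf: a flat blue frame with pale blue inside, 46 mm (its x) by 64 mm (its y) inside, a drawing with no thickness. Origin at its centre, on the shelf's top surface; the module belongs here with its x along this x (either way round). The three places of the row stand 84 mm apart along this y; the free one may be any of the three.
- shelf: Fixed low white test shelf: flat board 140 mm (its x) by 280 mm (its y, the direction of the row), its top 30 mm above the bench. Origin on the bench under its centre; no raised edge.
- module_a: Grey module of the same size and form (46 x 64 x 50 mm) standing loose in one of the other two places of the row; origin at the centre of its underside. Leave it alone.
- module_b: Second grey module, same as module_a, in the remaining place. Leave it alone.
- probe: Loose probe, about 0.09 kg, 144 mm long, standing upright in its stand. Origin at the lower tip, z up along the probe. From the tip up: steel stem 10 mm in diameter up to 78 mm, with a yellow band from 25 to 35 mm; black collar 30 mm in diameter from 78 to 84 mm, which rests on the stand; blue round handle 22 mm in diameter from 84 to 144 mm, to be gripped.
- tip (a point): The lower tip of the probe's stem, on its axis.
- band (a point): The middle of the yellow band, on the probe's axis, 30 mm above the tip.
- holder: Fixed probe stand: aluminium plate 70 x 70 mm, top 88 mm above the bench, on four thin posts, with a 14 mm hole in its middle through which the stem hangs; the tip starts 10 mm above the bench. Lift the probe straight up by at least 80 mm to free it. Origin on the bench under the hole.
- hard_drive: Loose hard drive, 101 x 147 x 26 mm, at the back, reported so that it can be left alone
- mouse: Loose black computer mouse, about 70 x 62 x 34 mm, reported so that it can be left alone
- screwdriver: Loose screwdriver with green handle, 190 mm long, lying on the bench on the right, reported so that it can be left alone
- heatsink: Loose aluminium heat sink, 60 x 60 x 38 mm, on the right, reported so that it can be left alone
- disc_drive: Loose flat steel disc drive, 175 x 146 x 41 mm, on the left, reported so that it can be left alone
There are look-alikes about, which are no part of the job. There is more than one size of the module; the job needs the middle-sized.

How it is judged:
On the way, in this order (a step that is already met when the one before it is completed fails the run):
1. the orange module stands in the marked place, square to the row, released (horizontal distance between module and place below 0.009 m and angle between the x axis of module and the x axis of place, either way round below 0.15 rad and angle between module's own z axis and vertical below 0.05 rad and height (world z) of module between 0.026 and 0.034 m and contact force between the fingers and module below 0.1 N and linear speed of module below 0.02 m/s), for 0.2 s.
2. the probe is lifted clear above its stand, in the gripper (height (world z) of tip above 0.09 m and contact force between the fingers and probe above 0.5 N), for 0.1 s.
At the end, for the whole second after the job is handed in: Orange module untouched, within 9 mm and 8 degrees of the blue place; probe held still, touching only the fingers, within 5 degrees of upright, stem within 4 mm of the hole's axis at tip and band, band middle within 7 mm of the module's top; grey modules moved under 12 mm, other things under 20 mm (horizontal distance between module and place below 0.009 m and angle between the x axis of module and the x axis of place, either way round below 0.15 rad and angle between module's own z axis and vertical below 0.05 rad and height (world z) of module between 0.026 and 0.034 m and horizontal distance between each of tip, band and bore below 0.004 m and z of band in the frame of bore between -0.007 and 0.007 m and angle between probe's own z axis and vertical below 0.1 rad and contact force between the fingers and probe above 1 N and contact force between each of probe, the arm, the fingers and module below 0.2 N and contact force between probe and shelf below 0.2 N and linear speed of probe below 0.02 m/s and distance of each of module_a, module_b from where it was at the start of the episode below 0.012 m and distance of each of hard_drive, mouse, screwdriver, heatsink, disc_drive from where it was at the start of the episode below 0.02 m); the arm keeps its last pose, push and grip.
It fails at once if the probe touches the orange module (contact force between probe and module above 0.2 N).
It fails at once if a grey module or another loose thing on the bench is disturbed (distance of any of module_a, module_b from where it was at the start of the episode above 0.012 m or distance of any of hard_drive, mouse, screwdriver, heatsink, disc_drive from where it was at the start of the episode above 0.02 m).
It also fails if it takes over 64 s, if anything falls off the work surface, if the arm or the gripper's body presses on something with over 40 N, if the wrist force passes 120 N, or if a joint passes its speed limit or range.

## Working session

There is one attempt and no reset: what is moved stays moved. The work goes in short steps, Python scripts to look and compute and a shell command to move; the robot and the scene stay as the last step left them, time stands still between calls to the robot, and variables do not carry over. Pictures are saved under pics/ and viewed, and the job is handed in when it is done.

```bash
ls; mkdir -p pics; cat > h.py <<'E'
import numpy as np, cv2
from bench import readout, viewer, job, nets, ctrl
from scipy.spatial.transform import Rotation as R
def save(n,im): cv2.imwrite('pics/'+n+'.png',cv2.cvtColor(im,cv2.COLOR_RGB2BGR))
def cloud(name,d,P=None):
    P=P or viewer.camera_params(name); K=np.array(P['K']);T=np.array(P['cam_to_world'])
    v,u=np.mgrid[:d.shape[0],:d.shape[1]]
    p=np.stack([(u-K[0,2])/K[0,0]*d,(v-K[1,2])/K[1,1]*d,d],-1)
    return p@T[:3,:3].T+T[:3,3]
E
python3 - <<'E'
from h import *
s=readout.get_state();print(s);print(ctrl.finger_overhang, R.from_rotvec(s['tool_rot']).as_matrix().round(3))
for n in('side','top'):
    im,d=viewer.get_image(n);save(n+'0',im);np.savez('pics/%s0.npz'%n,im=im,d=d)
    P=viewer.camera_params(n);print(n,np.round(P['cam_to_world'],3).tolist(),np.round(P['K'],1).tolist())
    for l in ('module','place','probe','holder','bore','shelf','tip','mouse','heatsink'):
        print(l,[(np.round(x['centre'],3).tolist(),round(x['conf'],2)) for x in nets.place_of(n,l)])
E
```

```text
pics
{'time': 0.0, 'joint_positions': array([ 1.13710376,  0.32182841, -0.07009222,  1.45169787,  0.02260922,
        1.37080537, -0.05687054]), 'qd': array([-0.00054723, -0.00082256,  0.0006972 , -0.00040074,  0.00059502,
       -0.00050793, -0.00038422]), 'joint_torque': array([-6.21227045e-04, -4.91287494e+01, -4.03957972e-01, -3.12530351e+01,
       -6.37532445e-02,  4.37817222e-02,  1.97196414e-04]), 'position': array([ 0.28115457, -0.58544073,  0.23244657]), 'tool_rot': array([ 0.87429322,  1.39014824, -0.87273902]), 'ft_force': array([-0.27846076,  0.27704209, -1.01326405]), 'torque': array([ 0.02003574, -0.00631354, -0.00171645]), 'grip_width': 0.9988578938037739}
0.011 [[-0.001  0.901  0.433]
 [ 0.002  0.433 -0.901]
 [-1.    -0.    -0.002]]
side [[0.996, -0.074, 0.051, 0.52], [-0.087, -0.666, 0.741, -0.889], [-0.02, -0.743, -0.669, 0.892], [0.0, 0.0, 0.0, 1.0]] [[467.2, 0.0, 319.1], [0.0, 467.2, 203.7], [0.0, 0.0, 1.0]]
module [([0.576, 0.054, 0.028], 0.95), ([0.526, -0.261, 0.003], 0.89), ([0.479, -0.171, -0.001], 0.86), ([0.413, -0.06, 0.002], 0.7), ([0.572, 0.138, 0.033],
[... 428 characters left out ...]
, -0.997, 0.077, 0.484], [-1.0, 0.027, -0.004, 0.03], [0.002, -0.077, -0.997, 1.387], [0.0, 0.0, 0.0, 1.0]] [[482.8, 0.0, 319.0], [0.0, 482.8, 197.9], [0.0, 0.0, 1.0]]
module [([0.571, 0.14, 0.031], 0.97), ([0.415, -0.06, -0.002], 0.83), ([0.574, 0.057, 0.026], 0.79), ([0.528, -0.26, 0.0], 0.72), ([0.481, -0.171, 0.002], 0.71), ([0.577, -0.439, 0.0], 0.56)]
place [([0.566, 0.219, 0.032], 0.84)]
probe [([0.659, -0.223, 0.007], 0.7)]
holder [([0.657, -0.222, -0.002], 0.78), ([0.574, 0.055, 0.025], 0.25)]
bore [([0.413, -0.058, 0.064], 0.67), ([0.523, -0.262, 0.039], 0.59)]
shelf [([0.568, 0.137, 0.0], 0.71)]
tip []
mouse [([0.409, 0.396, -0.002], 0.65)]
heatsink [([0.58, -0.438, 0.002], 0.65)]
```

View pics/side0.png

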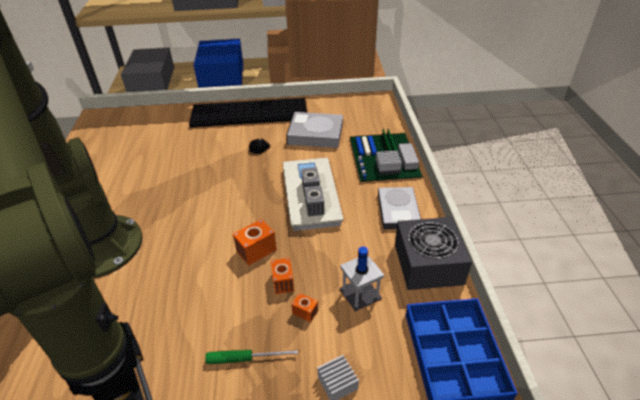

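View pics/top0.png

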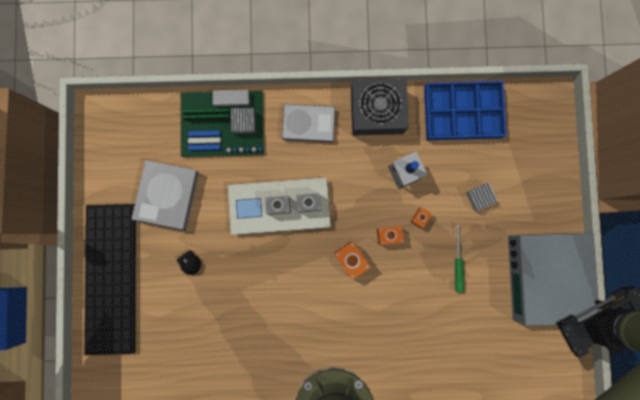

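The orange candidates are the large one at side (254,241) / top (352,261), the middle one at side (282,275) / top (390,236), and the small one at side (304,306) / top (422,217). The free place is at the far end of the shelf, top (249,208), and the probe stand is at top (408,169). Next I measure the sizes.

```bash
python3 - <<'E'
from h import *
for n in('top','side'):
    z=np.load('pics/%s0.npz'%n);im,d=z['im'],z['d'];W=cloud(n,d)
    hsv=cv2.cvtColor(im,cv2.COLOR_RGB2HSV)
    def comps(m,tag,zlo):
        k,l,st,c=cv2.connectedComponentsWithStats(m.astype(np.uint8))
        for i in range(1,k):
            if st[i,4]<40: continue
            p=W[(l==i)]; h=np.percentile(p[:,2],95)
            q=p[abs(p[:,2]-h)<.006][:,:2].astype(np.float32)
            r=cv2.minAreaRect(q)
            print(n,tag,c[i].round(),st[i,4],'h%.3f'%h,np.round(r[0],4),np.round(r[1],4),'ang%.1f'%r[2])
    O=(hsv[...,0]<14)&(hsv[...,1]>190)&(hsv[...,2]>100)&(W[...,2]>.015)&(W[...,2]<.1)&(abs(W[...,1])<.4)
    comps(O,'orange',0)
    B=(W[...,2]>.02)&(W[...,2]<.1)&(W[...,0]>.45)&(W[...,0]<.7)&(W[...,1]>-.05)&(W[...,1]<.32)
    comps(B&(W[...,2]<.04),'shelf',0); comps(B&(W[...,2]>.055),'grey',0)
    comps((hsv[...,0]>95)&(hsv[...,0]<115)&(hsv[...,1]>70)&B,'place',0)
    p=W[(abs(W[...,0]-.657)<.05)&(abs(W[...,1]+.222)<.05)&(W[...,2]>.1)]
    pt=p[p[:,2]>.14];print('probe',len(p),p.max(0),len(pt),pt.mean(0) if len(pt) else 0)
    pl=W[(abs(W[...,0]-.657)<.05)&(abs(W[...,1]+.222)<.05)&(abs(W[...,2]-.088)<.006)];print('plate',cv2.minAreaRect(pl[:,:2].astype(np.float32)),pl[:,2].mean())
    if n=='top':
        save('crop0',cv2.resize(im[150:290,220:450],None,fx=3.4,fy=3.4,interpolation=cv2.INTER_CUBIC))
    
E
```

```text
top orange [420. 217.] 71 h0.044 [ 0.5276 -0.2569] [0.0312 0.044 ] ang57.7
top orange [398. 234.] 61 h0.055 [ 0.4809 -0.1885] [0.0405 0.0222] ang3.0
top orange [382. 236.] 69 h0.055 [ 0.4768 -0.1487] [0.0392 0.0223] ang7.2
top orange [352. 260.] 288 h0.072 [ 0.4148 -0.0597] [0.0822 0.0566] ang32.1
top shelf [275. 206.] 4073 h0.036 [0.5708 0.1407] [0.1418 0.2796] ang2.8
top shelf [308. 202.] 41 h0.040 [0.5779 0.0559] [0.0224 0.0168] ang89.3
top shelf [277. 205.] 44 h0.040 [0.5733 0.1428] [0.017  0.0197] ang89.5
top grey [308. 202.] 359 h0.086 [0.5762 0.056 ] [0.0458 0.0639] ang2.7
top grey [277. 204.] 375 h0.085 [0.572  0.1407] [0.0457 0.0638] ang2.4
top place [248. 208.] 366 h0.036 [0.5664 0.2231] [0.0468 0.0644] ang2.9
probe 91 [ 0.6709792  -0.21032381  0.15943561] 65 [ 0.65967036 -0.2205123   0.15338177]
plate ((0.6604923009872437, -0.22163322567939758), (0.06980914622545242, 0.07105663418769836), 22.562334060668945) 0.08888812875101615
side orange [256. 241.] 792 h0.068 [ 0.4115 -0.0621] [0.0846 0.0647] ang32.7
side orange [253. 232.] 42 h0.058 [ 0.4085 -0.0461] [0.0212 0.0054] ang18.3
side orange [282. 271.] 258 h0.052 [ 0.4771 -0.1718] [0.0448 0.0667] ang4.8
side orange [304. 306.] 252 h0.040 [ 0.5256 -0.263 ] [0.0366 0.05  ] ang59.0
side shelf [311. 193.] 2381 h0.033 [0.5676 0.1378] [0.1413 0.2834] ang2.8
side grey [313. 188.] 735 h0.082 [0.5708 0.0941] [0.0465 0.1546] ang2.9
side place [305. 166.] 60 h0.032 [0.5597 0.2437] [0.0501 0.0252] ang23.1
probe 221 [ 0.66788021 -0.21398203  0.15746513] 103 [ 0.65642547 -0.22779868  0.15025865]
plate ((0.6568149924278259, -0.224331796169281), (0.071328304708004, 0.07338298112154007), 21.92776870727539) 0.08743453194228848
```

View pics/crop0.png

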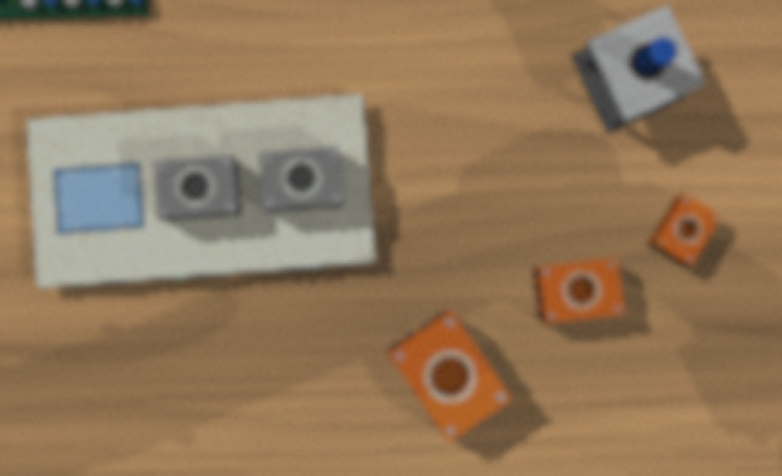

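The middle-sized module is at crop (580,290), the size matches (46 x 64 mm, top at 0.05 m). Next I plan the shift to a hover over it.

```bash
cat >> h.py <<'E'
def plan(pos,yaw=None,tiltfix=True):
    "shift in tool axes & twist (deg) from present pose to TCP pos, tool x down, jaw (z) axis at yaw deg"
    s=readout.get_state(); M=R.from_rotvec(s['tool_rot']).as_matrix()
    lin=M.T@(np.array(pos)-s['position'])
    if yaw is None: tw=np.zeros(3)
    else:
        a=np.radians(yaw); z=np.array([np.cos(a),np.sin(a),0]);x=np.array([0,0,-1.]);y=np.cross(z,x)
        tw=np.degrees(R.from_matrix(M.T@np.stack([x,y,z],1)).as_rotvec())
    yawnow=np.degrees(np.arctan2(M[1,2],M[0,2]))
    print('t%.2f'%s['time'],'pos',s['position'].round(4),'yaw%.2f'%yawnow,'tilt',np.round([M[0,0],M[1,0]],4),'lin',lin.round(4),'twist',tw.round(2),'ft',s['ft_force'].round(2),'grip %.3f'%s['grip_width'],'j',s['joint_positions'].round(2))
E
python3 -c "
from h import *
plan([.4785,-.1715,.23],5)"
```

```text
t1.00 pos [ 0.2814 -0.5859  0.2336] yaw-64.34 tilt [ 0.     -0.0001] lin [ 0.0035  0.3571 -0.2882] twist [-6.934e+01  0.000e+00  1.000e-02] ft [0.35 0.54 0.63] grip 1.001 j [ 1.14  0.32 -0.07  1.45  0.02  1.37 -0.06]
```

```bash
python3 -m creep '[{"linear":[0,0.18,-0.14],"twist":[-35,0,0],"fingers":-1},{"linear":[0,0.18,-0.14],"twist":[-35,0,0],"fingers":-1},{"linear":[0,0.18,-0.14],"twist":[-35,0,0],"fingers":-1},{"linear":[0,0.18,-0.14],"twist":[-35,0,0],"fingers":-1},{"linear":[0,0.18,-0.14],"twist":[-35,0,0],"fingers":-1},{"linear":[0,0.357,-0.288],"twist":[-69.3,0,0],"fingers":-1},{"linear":[0,0.357,-0.288],"twist":[-69.3,0,0],"fingers":-1},{"linear":[0,0.357,-0.288],"twist":[-69.3,0,0],"fingers":-1}]'; python3 -c "
from h import *
plan([.4785,-.1715,.23],5)"
```

```text
time: 1.67
position: [0.4268, -0.2839, 0.2339]
tool_rot: [0.102, 1.568, -0.104]
ft_force: [0.3, -0.3, -0.5]
grip_width: 0.995
t1.67 pos [ 0.4268 -0.2839  0.2339] yaw-7.51 tilt [ 0.0005 -0.0009] lin [0.0038 0.1182 0.0365] twist [-12.51   0.03   0.05] ft [ 0.33 -0.34 -0.5 ] grip 0.995 j [ 0.9   0.04 -0.37  1.78  0.02  1.32  0.39]
```

```bash
python3 -m creep '[{"linear":[0,0.118,0.036],"twist":[-12,0,0],"fingers":-1},{"linear":[0,0.118,0.036],"twist":[-12,0,0],"fingers":-1},{"linear":[0,0.118,0.036],"twist":[-12,0,0],"fingers":-1},{"linear":[0,0.118,0.036],"twist":[-12,0,0],"fingers":-1},{"linear":[0,0.118,0.036],"twist":[-12,0,0],"fingers":-1},{"linear":[0,0.118,0.036],"twist":[-12,0,0],"fingers":-1}]'; python3 - <<'E'
from h import *
plan([.4785,-.1715,.23],5)
P=viewer.camera_params('wrist');im,d=viewer.get_image('wrist');save('w1',im);np.savez('pics/w1.npz',im=im,d=d,K=P['K'],T=P['cam_to_world'])
W=cloud('wrist',d,P);hsv=cv2.cvtColor(im,cv2.COLOR_RGB2HSV)
O=(hsv[...,0]<14)&(hsv[...,1]>170)&(hsv[...,2]>90)&(W[...,2]>.015)&(d>0)
k,l,st,c=cv2.connectedComponentsWithStats(O.astype(np.uint8))
for i in range(1,k):
    if st[i,4]<200: continue
    p=W[l==i];h=np.percentile(p[:,2],90);q=p[abs(p[:,2]-h)<.005][:,:2].astype(np.float32);r=cv2.minAreaRect(q)
    print(c[i],st[i,4],h,r)
E
```

```text
time: 2.17
position: [0.4779, -0.1745, 0.2336]
tool_rot: [-0.057, 1.57, 0.056]
ft_force: [-0.8, -1.8, -0.4]
grip_width: 0.997
t2.17 pos [ 0.4779 -0.1745  0.2336] yaw4.14 tilt [-0.0002 -0.001 ] lin [0.0036 0.0029 0.0008] twist [-0.86 -0.02  0.05] ft [-0.82 -1.76 -0.36] grip 0.997 j [ 0.78  0.04 -0.49  1.78  0.02  1.32  0.35]
[267.71909521  79.17359285] 3802 0.06834861994827018 ((0.41251641511917114, -0.06016568839550018), (0.08514154702425003, 0.06172968074679375), 32.71731185913086)
[321.94093686 182.62186015] 1473 0.05195173503353977 ((0.4783479571342468, -0.17053860425949097), (0.04596579819917679, 0.06448956578969955), 5.3353118896484375)
[352.65945946 249.44594595] 740 0.039992516745962325 ((0.5254492163658142, -0.26165109872817993), (0.035712096840143204, 0.048930391669273376), 56.184268951416016)
```

View pics/w1.png

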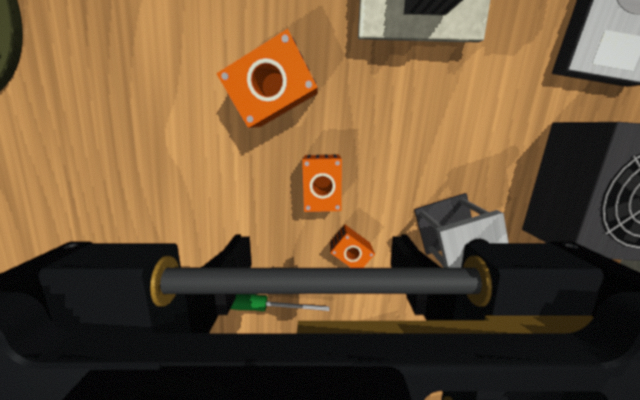

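The wrist view shows the middle module at (322,183), between the large one (267,79) and the small one (352,249). It sits at (0.4783,-0.1705), yaw 5.3°. I align first, then descend.

```bash
python3 -m creep '[{"linear":[0.04,0.0035,0.0005],"twist":[-0.8,0,0],"fingers":-1},{"linear":[0.08,0.0035,0.0005],"twist":[-0.8,0,0],"fingers":-1},{"linear":[0.11,0.0035,0.0005],"twist":[-0.8,0,0],"fingers":-1},{"linear":[0.13,0.0035,0.0005],"twist":[-0.8,0,0],"fingers":-1},{"linear":[0.13,0.0035,0.0005],"twist":[-0.8,0,0],"fingers":-1},{"linear":[0.13,0.0035,0.0005],"twist":[-0.8,0,0],"fingers":-1}]'; python3 - <<'E'
from h import *
plan([.4783,-.1705,.022],5.3)
E
```

```text
time: 2.72
position: [0.4772, -0.1716, 0.1029]
tool_rot: [-0.065, 1.572, 0.066]
ft_force: [0.3, -0.2, 0.7]
grip_width: 1.0
t2.72 pos [ 0.4772 -0.1716  0.1029] yaw4.79 tilt [-0.0022  0.0008] lin [0.0809 0.0009 0.0014] twist [-0.51 -0.12 -0.06] ft [ 0.25 -0.19  0.68] grip 1.000 j [ 0.75  0.16 -0.5   1.94  0.09  1.06  0.31]
```

```bash
python3 -m creep '[{"linear":[0.035,0.001,0.001],"twist":[-0.5,0,0],"fingers":-1},{"linear":[0.06,0.001,0.001],"twist":[-0.5,0,0],"fingers":-1},{"linear":[0.081,0.001,0.001],"twist":[-0.5,0,0],"fingers":-1},{"linear":[0.081,0.001,0.001],"twist":[-0.5,0,0],"fingers":-1},{"linear":[0.081,0.001,0.001],"twist":[-0.5,0,0],"fingers":0},{"linear":[0.081,0.001,0.001],"twist":[-0.5,0,0],"fingers":0.2},{"linear":[0.081,0.001,0.001],"twist":[-0.5,0,0],"fingers":0.5},{"linear":[0.081,0.001,0.001],"twist":[-0.5,0,0],"fingers":1}]' 20; python3 - <<'E'
from h import *
plan([.4783,-.1705,.022],5.3)
E
```

```text
time: 3.38
position: [0.4807, -0.17, 0.0245]
tool_rot: [-0.076, 1.567, 0.073]
ft_force: [-0.2, -0.8, -0.1]
grip_width: 0.784
t3.38 pos [ 0.4807 -0.17    0.0245] yaw5.42 tilt [ 0.003  -0.0017] lin [ 0.0024 -0.0003 -0.0024] twist [0.12 0.16 0.11] ft [-0.22 -0.77 -0.13] grip 0.784 j [ 0.73  0.27 -0.48  2.    0.16  0.9   0.25]
```

```bash
python3 -m creep '[{"linear":[0,0,0],"twist":[0,0,0],"fingers":1},{"linear":[0,0,0],"twist":[0,0,0],"fingers":1},{"linear":[0,0,0],"twist":[0,0,0],"fingers":1}]' 20; python3 - <<'E'
from h import *
plan([.5665,.2225,.15],3.0)
E
```

```text
time: 3.63
position: [0.4795, -0.1693, 0.023]
tool_rot: [-0.075, 1.569, 0.074]
ft_force: [-0.2, 0.4, 0.2]
grip_width: 0.557
t3.63 pos [ 0.4795 -0.1693  0.023 ] yaw5.44 tilt [ 0.0006 -0.0005] lin [-0.1272  0.3818  0.1239] twist [2.44 0.03 0.03] ft [-0.23  0.4   0.21] grip 0.557 j [ 0.73  0.27 -0.48  2.    0.16  0.9   0.25]
```

```bash
python3 -m creep '[{"linear":[0,0,0],"twist":[0,0,0],"fingers":1},{"linear":[0,0,0],"twist":[0,0,0],"fingers":1},{"linear":[0,0,0],"twist":[0,0,0],"fingers":1},{"linear":[-0.02,0,0],"twist":[0,0,0],"fingers":1},{"linear":[-0.06,0,0],"twist":[0,0,0],"fingers":1},{"linear":[-0.1,0,0],"twist":[0,0,0],"fingers":1},{"linear":[-0.127,0,0],"twist":[0,0,0],"fingers":1},{"linear":[-0.127,0,0],"twist":[0,0,0],"fingers":1}]' 20; python3 - <<'E'
from h import *
plan([.5665,.2225,.15],3.0)
im,d=viewer.get_image('wrist');save('w2',im)
E
```

```text
time: 4.3
position: [0.4829, -0.1702, 0.1553]
tool_rot: [-0.078, 1.56, 0.071]
ft_force: [1.8, -0.2, -2.3]
grip_width: 0.531
t4.30 pos [ 0.4829 -0.1702  0.1553] yaw5.45 tilt [ 0.0093 -0.0045] lin [0.0043 0.3831 0.1205] twist [2.45 0.51 0.29] ft [ 1.75 -0.23 -2.3 ] grip 0.531 j [ 0.77  0.1  -0.51  1.88  0.06  1.16  0.34]
```

View pics/w2.png

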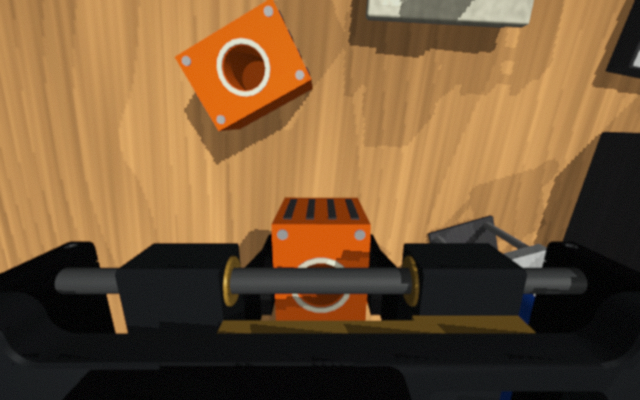

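The module is held squarely, with its hole at (320,290). I carry it to a viewing pose short of the place.

```bash
python3 -m creep '[{"linear":[-0.01,0.03,0.012],"twist":[0.5,0,0],"fingers":1},{"linear":[-0.02,0.07,0.03],"twist":[1,0,0],"fingers":1},{"linear":[-0.02,0.11,0.047],"twist":[1.5,0,0],"fingers":1},{"linear":[-0.02,0.15,0.065],"twist":[2,0,0],"fingers":1},{"linear":[-0.02,0.185,0.08],"twist":[2.4,0,0],"fingers":1},{"linear":[-0.02,0.215,0.093],"twist":[2.4,0,0],"fingers":1},{"linear":[-0.02,0.235,0.1],"twist":[2.4,0,0],"fingers":1},{"linear":[-0.02,0.24,0.103],"twist":[2.4,0,0],"fingers":1}]'; python3 -m creep '[{"linear":[0,0,0],"twist":[0,0,0],"fingers":1},{"linear":[0,0,0],"twist":[0,0,0],"fingers":1}]'; cat > look.py <<'E'
from h import *
import sys
tag=sys.argv[1]
plan([.5665,.2225,.17],3.0)
P=viewer.camera_params('wrist');im,d=viewer.get_image('wrist');save(tag,im)
W=cloud('wrist',d,P);hsv=cv2.cvtColor(im,cv2.COLOR_RGB2HSV)
def comps(m,t,mn=150):
    k,l,st,c=cv2.connectedComponentsWithStats(m.astype(np.uint8))
    for i in range(1,k):
        if st[i,4]<mn: continue
        p=W[l==i];h=np.median(p[:,2]);q=p[abs(p[:,2]-h)<.005][:,:2].astype(np.float32);r=cv2.minAreaRect(q)
        print(t,c[i].round(),st[i,4],'h%.4f'%h,np.round(r[0],4),np.round(r[1],4),round(r[2],1))
z=W[...,2];ok=d>0.1
comps(ok&(hsv[...,0]>95)&(hsv[...,0]<115)&(hsv[...,1]>60)&(z>.02)&(z<.045)&(W[...,1]<.32),'place')
comps(ok&(z>.02)&(z<.042)&(W[...,1]<.32)&(abs(W[...,0]-.57)<.09),'shelf')
comps(ok&(hsv[...,1]<60)&(z>.07)&(z<.09)&(W[...,1]<.32)&(abs(W[...,0]-.57)<.09),'grey')
E
python3 look.py w3
```

```text
time: 5.02
position: [0.5575, 0.0857, 0.1671]
tool_rot: [-0.045, 1.574, 0.051]
ft_force: [-0.2, -0.4, -1.6]
grip_width: 0.528
time: 5.18
position: [0.5579, 0.0784, 0.1675]
tool_rot: [-0.042, 1.574, 0.041]
ft_force: [0.4, -0.9, -2.8]
grip_width: 0.527
t5.18 pos [0.5579 0.0784 0.1675] yaw3.04 tilt [-0.0036 -0.0009] lin [-0.0027  0.1435  0.0162] twist [ 0.04 -0.21  0.04] ft [ 0.36 -0.93 -2.75] grip 0.527 j [ 0.42  0.25 -0.69  1.73  0.17  1.22 -0.26]
place [337.  43.] 778 h0.0314 [0.5653 0.2232] [0.0532 0.0715] 3.0
place [338.  43.] 3877 h0.0312 [0.5653 0.2236] [0.0451 0.0636] 3.0
place [527.  11.] 154 h0.0245 [0.7335 0.2618] [0.0106 0.0093] 11.8
shelf [339.  96.] 26222 h0.0310 [0.569  0.1309] [0.1421 0.2571] 2.9
shelf [338. 141.] 475 h0.0370 [0.5699 0.1384] [0.0224 0.0228] 3.3
grey [340. 141.] 3862 h0.0810 [0.5696 0.1388] [0.0462 0.0637] 2.7
```

View pics/w3.png

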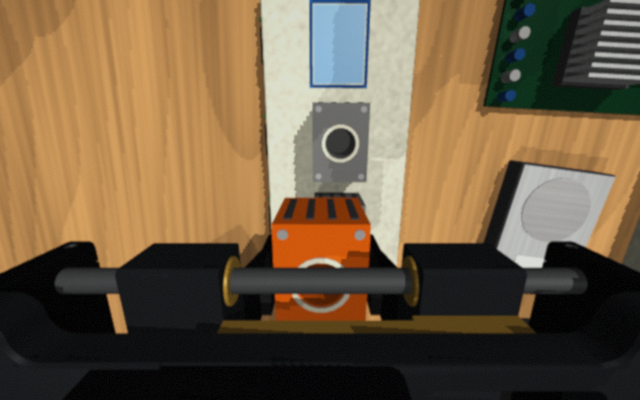

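The place is at (338,43) and the grey neighbour at (340,141). The place is at (0.5653,0.2233), and one row pitch from the grey module agrees to within a millimetre. I move above it.

```bash
python3 -m creep '[{"linear":[0,0.03,0.003],"twist":[0,0,0],"fingers":1},{"linear":[0,0.065,0.007],"twist":[0,0,0],"fingers":1},{"linear":[0,0.1,0.01],"twist":[0,0,0],"fingers":1},{"linear":[0,0.13,0.013],"twist":[0,0,0],"fingers":1},{"linear":[0,0.145,0.015],"twist":[0,0,0],"fingers":1},{"linear":[0,0.145,0.015],"twist":[0,0,0],"fingers":1},{"linear":[0,0.145,0.015],"twist":[0,0,0],"fingers":1},{"linear":[0,0.145,0.015],"twist":[0,0,0],"fingers":1}]'; python3 -c "
from h import *
plan([.5653,.2240,.056],3.0)"
```

```text
time: 5.9
position: [0.5668, 0.222, 0.1688]
tool_rot: [-0.041, 1.571, 0.037]
ft_force: [0.7, -0.1, -2.1]
grip_width: 0.531
t5.90 pos [0.5668 0.222  0.1688] yaw2.86 tilt [-0.0007 -0.0024] lin [ 0.1128  0.0023 -0.0013] twist [-0.14 -0.04  0.14] ft [ 0.66 -0.07 -2.11] grip 0.531 j [ 0.18  0.36 -0.74  1.62  0.25  1.26 -0.55]
```

```bash
python3 -m creep '[{"linear":[0.03,0.002,-0.001],"twist":[0,0,0],"fingers":1},{"linear":[0.06,0.002,-0.001],"twist":[0,0,0],"fingers":1},{"linear":[0.08,0.002,-0.001],"twist":[0,0,0],"fingers":1},{"linear":[0.095,0.002,-0.001],"twist":[0,0,0],"fingers":1},{"linear":[0.1,0.002,-0.001],"twist":[0,0,0],"fingers":1},{"linear":[0.1,0.002,-0.001],"twist":[0,0,0],"fingers":1},{"linear":[0.1,0.002,-0.001],"twist":[0,0,0],"fingers":1}]'; python3 -c "
from h import *
plan([.5653,.2240,.053],3.0)"
```

```text
time: 6.48
position: [0.566, 0.2257, 0.0701]
tool_rot: [-0.04, 1.57, 0.04]
ft_force: [-1.0, -0.1, -0.5]
grip_width: 0.526
t6.48 pos [0.566  0.2257 0.0701] yaw2.93 tilt [ 0.0007 -0.0004] lin [ 0.0171 -0.0017 -0.0008] twist [-0.07  0.04  0.03] ft [-1.05 -0.08 -0.5 ] grip 0.526 j [ 0.14  0.46 -0.7   1.72  0.33  1.09 -0.61]
```

```bash
python3 -m creep '[{"linear":[0.008,-0.0015,-0.0005],"twist":[0,0,0],"fingers":1},{"linear":[0.013,-0.0015,-0.0005],"twist":[0,0,0],"fingers":1},{"linear":[0.0155,-0.0015,-0.0005],"twist":[0,0,0],"fingers":1},{"linear":[0.0165,-0.0015,-0.0005],"twist":[0,0,0],"fingers":1},{"linear":[0.0175,-0.0015,-0.0005],"twist":[0,0,0],"fingers":1},{"linear":[0.0175,-0.0015,-0.0005],"twist":[0,0,0],"fingers":1}]'; python3 -c "
from h import *
plan([.5653,.2240,.053],3.0)"
```

```text
time: 6.98
position: [0.5649, 0.2253, 0.0529]
tool_rot: [-0.043, 1.57, 0.041]
ft_force: [-2.3, -1.5, 3.8]
grip_width: 0.527
t6.98 pos [0.5649 0.2253 0.0529] yaw3.05 tilt [ 0.0002 -0.001 ] lin [-0.0001 -0.0013  0.0004] twist [0.05 0.01 0.06] ft [-2.28 -1.51  3.83] grip 0.527 j [ 0.14  0.48 -0.69  1.73  0.34  1.06 -0.62]
```

The module has reached the shelf (the vertical force reversed), so I release and retreat upwards.

```bash
python3 -m creep '[{"linear":[0,0,0],"twist":[0,0,0],"fingers":0.1},{"linear":[0,0,0],"twist":[0,0,0],"fingers":-0.2},{"linear":[0,0,0],"twist":[0,0,0],"fingers":-0.6},{"linear":[0,0,0],"twist":[0,0,0],"fingers":-1},{"linear":[0,0,0],"twist":[0,0,0],"fingers":-1},{"linear":[0,0,0],"twist":[0,0,0],"fingers":-1},{"linear":[0,0,0],"twist":[0,0,0],"fingers":-1}]'; python3 -m creep '[{"linear":[-0.03,0,0],"twist":[0,0,0],"fingers":-1},{"linear":[-0.07,0,0],"twist":[0,0,0],"fingers":-1},{"linear":[-0.11,-0.02,0],"twist":[0,0,0],"fingers":-1},{"linear":[-0.15,-0.05,0],"twist":[0,0,0],"fingers":-1},{"linear":[-0.18,-0.08,0],"twist":[0,0,0],"fingers":-1},{"linear":[-0.18,-0.08,0],"twist":[0,0,0],"fingers":-1},{"linear":[-0.18,-0.08,0],"twist":[0,0,0],"fingers":-1},{"linear":[-0.18,-0.08,0],"twist":[0,0,0],"fingers":-1}]'
cat > look2.py <<'E'
from h import *
import sys
tag=sys.argv[1]
plan([.659,-.2225,.25],3.0)
P=viewer.camera_params('wrist');im,d=viewer.get_image('wrist');save(tag,im)
np.savez('pics/%s.npz'%tag,im=im,d=d,K=P['K'],T=P['cam_to_world'])
W=cloud('wrist',d,P);hsv=cv2.cvtColor(im,cv2.COLOR_RGB2HSV);z=W[...,2];ok=d>.1
def comps(m,t,mn=150):
    k,l,st,c=cv2.connectedComponentsWithStats(m.astype(np.uint8))
    for i in range(1,k):
        if st[i,4]<mn: continue
        p=W[l==i];h=np.median(p[:,2]);q=p[abs(p[:,2]-h)<.005][:,:2].astype(np.float32);r=cv2.minAreaRect(q)
        print(t,c[i].round(),st[i,4],'h%.4f'%h,np.round(r[0],4),np.round(r[1],4),round(r[2],1))
reg=ok&(W[...,1]<.32)&(W[...,1]>0)&(abs(W[...,0]-.57)<.09)
comps(reg&(hsv[...,0]>95)&(hsv[...,0]<115)&(hsv[...,1]>60)&(z>.02)&(z<.045),'place',40)
comps(reg&(hsv[...,0]<14)&(hsv[...,1]>150)&(z>.07)&(z<.1),'module')
comps(reg&(hsv[...,1]<60)&(z>.07)&(z<.09),'grey')
# hole: region of hole below top near the module centre -> white ring
comps(reg&(hsv[...,1]<60)&(hsv[...,2]>120)&(z>.075)&(z<.09),'ring',30)
E
python3 look2.py w4
```

```text
time: 7.57
position: [0.5648, 0.2256, 0.0519]
tool_rot: [-0.042, 1.57, 0.042]
ft_force: [0.1, 0.3, 0.3]
grip_width: 0.895
time: 8.23
position: [0.5689, 0.1458, 0.2316]
tool_rot: [-0.041, 1.57, 0.041]
ft_force: [-0.3, 0.3, -0.8]
grip_width: 0.999
t8.23 pos [0.5689 0.1458 0.2316] yaw2.99 tilt [-0.0001  0.0004] lin [-0.0186 -0.3725  0.0708] twist [-0.01 -0.   -0.02] ft [-0.28  0.29 -0.8 ] grip 0.999 j [ 0.33  0.26 -0.73  1.6   0.18  1.35 -0.38]
module [321. 119.] 2005 h0.0809 [0.564  0.2239] [0.0457 0.0628] 3.1
grey [321. 120.] 158 h0.0815 [0.5643 0.2242] [0.0286 0.0284] 2.6
grey [321. 200.] 2098 h0.0811 [0.5696 0.1394] [0.046  0.0639] 2.4
grey [321. 254.] 939 h0.0810 [0.573  0.0727] [0.046  0.0289] 3.4
ring [321. 120.] 158 h0.0815 [0.5643 0.2242] [0.0286 0.0284] 2.6
ring [341. 191.] 96 h0.0811 [0.5879 0.1451] [0.0085 0.0533] 2.9
ring [304. 178.] 46 h0.0813 [0.5498 0.1642] [0.0076 0.0085] 3.0
ring [303. 215.] 89 h0.0812 [0.5506 0.1321] [0.008  0.0511] 3.2
ring [322. 202.] 362 h0.0814 [0.5695 0.1388] [0.0333 0.0334] 28.2
ring [337. 226.] 52 h0.0814 [0.5856 0.1121] [0.0148 0.0077] 4.2
ring [305. 252.] 49 h0.0812 [0.5543 0.0733] [0.0082 0.021 ] 1.8
ring [339. 254.] 57 h0.0813 [0.5923 0.0742] [0.007  0.0249] 4.3
ring [324. 262.] 89 h0.0816 [0.5749 0.066 ] [0.0109 0.0271] 89.1
```

View pics/w4.png

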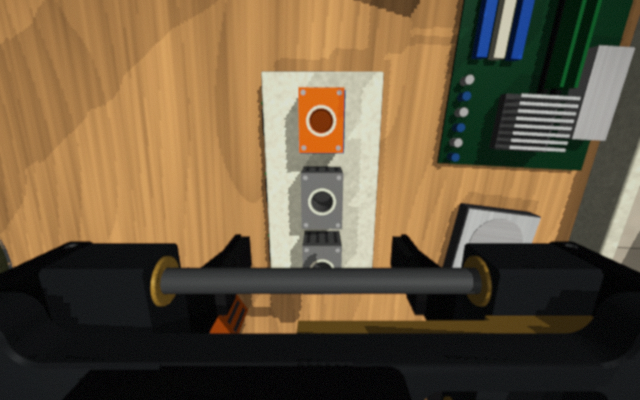

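The orange module stands in the row at (321,120), about 1.4 mm from the place centre and at yaw 3°, and the grey modules haven't moved. Next is the probe, starting with a look from short of its stand.

```bash
python3 -m creep '[{"linear":[-0.02,-0.03,0.005],"twist":[0,0,0],"fingers":-1},{"linear":[-0.03,-0.07,0.01],"twist":[0,0,0],"fingers":-1},{"linear":[-0.03,-0.11,0.016],"twist":[0,0,0],"fingers":-1},{"linear":[-0.03,-0.15,0.021],"twist":[0,0,0],"fingers":-1},{"linear":[-0.03,-0.19,0.027],"twist":[0,0,0],"fingers":-1},{"linear":[-0.03,-0.23,0.032],"twist":[0,0,0],"fingers":-1},{"linear":[-0.03,-0.265,0.037],"twist":[0,0,0],"fingers":-1},{"linear":[-0.03,-0.3,0.042],"twist":[0,0,0],"fingers":-1}]'
python3 -m creep '[{"linear":[0,-0.04,0.005],"twist":[0,0,0],"fingers":-1},{"linear":[0,-0.08,0.01],"twist":[0,0,0],"fingers":-1},{"linear":[0,-0.12,0.015],"twist":[0,0,0],"fingers":-1},{"linear":[0,-0.14,0.02],"twist":[0,0,0],"fingers":-1},{"linear":[0,-0.15,0.02],"twist":[0,0,0],"fingers":-1},{"linear":[0,-0.15,0.02],"twist":[0,0,0],"fingers":-1},{"linear":[0,-0.15,0.02],"twist":[0,0,0],"fingers":-1}]'
cat > look3.py <<'E'
from h import *
import sys
tag=sys.argv[1]
plan([.659,-.2225,.25],3.0)
P=viewer.camera_params('wrist');im,d=viewer.get_image('wrist');save(tag,im)
W=cloud('wrist',d,P);hsv=cv2.cvtColor(im,cv2.COLOR_RGB2HSV);z=W[...,2];ok=d>.1
reg=ok&(abs(W[...,0]-.659)<.05)&(abs(W[...,1]+.2225)<.05)
for lo,hi,t in((.148,.162,'handletop'),(.083,.094,'plate'),(.1,.148,'handleside')):
    m=reg&(z>lo)&(z<hi); 
    if m.sum()<10: print(t,m.sum());continue
    p=W[m];h=np.median(p[:,2]);v,u=np.nonzero(m)
    print(t,m.sum(),'h%.4f'%h,cv2.minAreaRect(p[:,:2].astype(np.float32)),p[:,:2].mean(0),'enc',cv2.minEnclosingCircle(p[:,:2].astype(np.float32)),'px',u.mean(),v.mean())
print([(np.round(x['centre'],4).tolist(),round(x['conf'],2)) for x in nets.place_of('wrist','probe')+nets.place_of('wrist','holder')])
E
python3 look3.py w5
```

```text
time: 8.95
position: [0.6266, -0.1513, 0.2592]
tool_rot: [-0.042, 1.574, 0.045]
ft_force: [0.6, -0.1, -0.2]
grip_width: 0.998
time: 9.53
position: [0.6552, -0.2974, 0.2601]
tool_rot: [-0.041, 1.572, 0.047]
ft_force: [0.2, 1.0, 0.2]
grip_width: 0.997
t9.53 pos [ 0.6552 -0.2974  0.2601] yaw3.21 tilt [-0.0021  0.0033] lin [0.0104 0.0745 0.008 ] twist [ 0.21 -0.11 -0.2 ] ft [0.16 1.05 0.16] grip 0.997 j [ 0.72  0.51 -0.51  1.19  0.24  1.5   0.3 ]
handletop 484 h0.1548 ((0.6579245924949646, -0.22398394346237183), (0.02029467187821865, 0.02035287581384182), 3.5271050930023193) [ 0.657874   -0.22376911] enc ((0.6579429507255554, -0.22386434674263), 0.010789315216243267) px 329.5309917355372 126.8801652892562
plate 3635 h0.0889 ((0.6579639315605164, -0.22392095625400543), (0.07015859335660934, 0.07025231420993805), 22.78624725341797) [ 0.65782902 -0.22267283] enc ((0.6576848030090332, -0.22423909604549408), 0.04905461519956589) px 327.89325997248966 124.91389270976616
handleside 18 h0.1438 ((0.6551714539527893, -0.2232726514339447), (0.016878996044397354, 0.02121237851679325), 1.338417887687683) [ 0.65286188 -0.22112803] enc ((0.6579515933990479, -0.22383490204811096), 0.011312460526823997) px 323.8888888888889 123.38888888888889
[([0.6571, -0.2251, 0.0098], 0.78), ([0.6619, -0.2253, -0.0029], 0.86)]
```

View pics/w5.png

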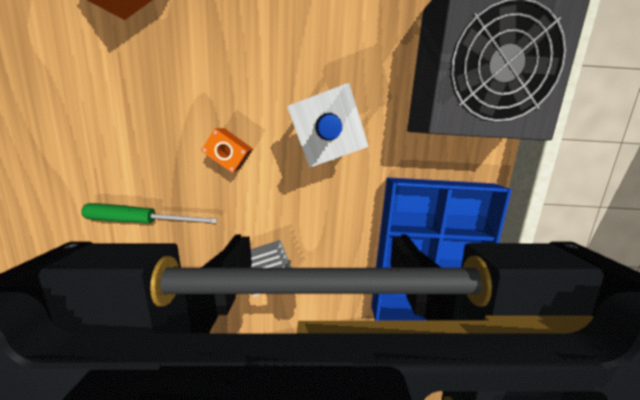

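The probe handle is at (329,127), giving (0.658,-0.224), and the plate centre agrees. Before descending I check that the fan box leaves room for the gripper body.

```bash
python3 - <<'E'
from h import *
z=np.load('pics/top0.npz');W=cloud('top',z['d'])
m=(W[...,2]>.02)&(W[...,0]>.53)&(W[...,0]<.78)&(W[...,1]<-.16)&(W[...,1]>-.29)
m&=~((abs(W[...,0]-.658)<.045)&(abs(W[...,1]+.224)<.055))
p=W[m];print(len(p),p.min(0),p.max(0))
q=W[(W[...,2]>.03)&(W[...,0]>.68)&(W[...,1]<-.0)&(W[...,1]>-.2)];print(q.min(0),q.max(0))
plan([.6579,-.2239,.20],3.0)
E
```

```text
306 [ 0.53010046 -0.28955286  0.02008885] [ 0.77995554 -0.16037648  0.09501293]
[ 0.68134253 -0.19996115  0.03006792] [ 9.52416715e-01 -3.87370549e-04  1.00320947e-01]
t9.68 pos [ 0.6555 -0.2968  0.2622] yaw3.30 tilt [0.0002 0.0013] lin [0.0623 0.0725 0.0066] twist [ 0.3   0.01 -0.08] ft [ 0.03 -0.3   0.96] grip 1.005 j [ 0.72  0.51 -0.51  1.19  0.24  1.5   0.3 ]
```

```bash
python3 -m creep '[{"linear":[0,0.03,0.003],"twist":[0.2,0,0],"fingers":0},{"linear":[0,0.06,0.0065],"twist":[0.2,0,0],"fingers":0},{"linear":[0.02,0.0725,0.0065],"twist":[0.2,0,0],"fingers":0},{"linear":[0.04,0.0725,0.0065],"twist":[0.2,0,0],"fingers":0},{"linear":[0.06,0.0725,0.0065],"twist":[0.2,0,0],"fingers":0},{"linear":[0.06,0.0725,0.0065],"twist":[0.2,0,0],"fingers":0},{"linear":[0.06,0.0725,0.0065],"twist":[0.2,0,0],"fingers":0},{"linear":[0.06,0.0725,0.0065],"twist":[0.2,0,0],"fingers":0}]';python3 -c "
from h import *
plan([.6579,-.2239,.117],3.0)"
```

```text
time: 10.35
position: [0.658, -0.2271, 0.2037]
tool_rot: [-0.04, 1.569, 0.039]
ft_force: [-0.7, -0.5, -0.1]
grip_width: 0.529
t10.35 pos [ 0.658  -0.2271  0.2037] yaw2.89 tilt [ 0.0017 -0.0005] lin [ 0.0867  0.0033 -0.0001] twist [-0.11  0.1   0.03] ft [-0.74 -0.53 -0.06] grip 0.529 j [ 0.67  0.48 -0.53  1.35  0.24  1.37  0.19]
```

```bash
python3 -m creep '[{"linear":[0.02,0.002,0],"twist":[0,0,0],"fingers":0},{"linear":[0.02,0.002,0],"twist":[0,0,0],"fingers":0},{"linear":[0.02,0.002,0],"twist":[0,0,0],"fingers":0},{"linear":[0.02,0.002,0],"twist":[0,0,0],"fingers":0}]';python3 -c "
from h import *
plan([.6579,-.2239,.117],3.0)"
```

```text
time: 10.68
position: [0.6579, -0.2259, 0.1835]
tool_rot: [-0.039, 1.569, 0.038]
ft_force: [-0.1, -0.9, 0.1]
grip_width: 0.502
t10.68 pos [ 0.6579 -0.2259  0.1835] yaw2.83 tilt [ 0.0015 -0.0006] lin [ 0.0665  0.0021 -0.    ] twist [-0.17  0.09  0.04] ft [-0.13 -0.95  0.05] grip 0.502 j [ 0.66  0.49 -0.53  1.38  0.25  1.34  0.18]
```

```bash
python3 -m creep '[{"linear":[0.025,0.001,0],"twist":[0,0,0],"fingers":0},{"linear":[0.05,0.0015,0],"twist":[0,0,0],"fingers":0},{"linear":[0.066,0.0015,0],"twist":[0,0,0],"fingers":0},{"linear":[0.066,0.0015,0],"twist":[0,0,0],"fingers":0},{"linear":[0.066,0.0015,0],"twist":[0,0,0],"fingers":0},{"linear":[0.066,0.0015,0],"twist":[0,0,0],"fingers":0}]';python3 - <<'E'
from h import *
plan([.6579,-.2239,.117],3.0)
im,d=viewer.get_image('side');save('s1',cv2.resize(im[180:340,260:480],None,fx=3.6,fy=3.6))
E
```

```text
time: 11.18
position: [0.6585, -0.2246, 0.1182]
tool_rot: [-0.039, 1.568, 0.038]
ft_force: [-0.4, 0.4, 0.6]
grip_width: 0.502
t11.18 pos [ 0.6585 -0.2246  0.1182] yaw2.83 tilt [ 0.0029 -0.0008] lin [ 0.0012  0.0007 -0.0006] twist [-0.17  0.16  0.06] ft [-0.37  0.43  0.63] grip 0.502 j [ 0.66  0.54 -0.51  1.45  0.27  1.22  0.16]
```

View pics/s1.png

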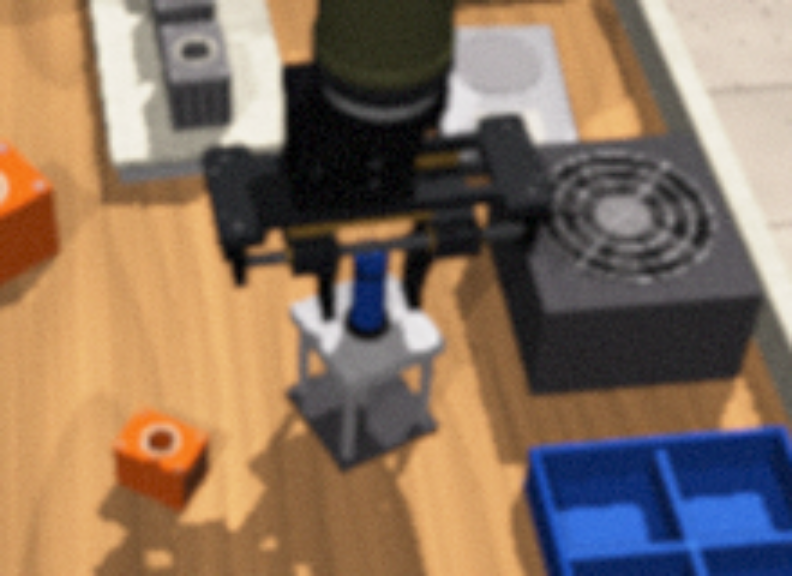

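The handle at (370,290) is centred between the fingers, so I close and then lift.

```bash
python3 -m creep '[{"linear":[0,0,0],"twist":[0,0,0],"fingers":0.3},{"linear":[0,0,0],"twist":[0,0,0],"fingers":0.5},{"linear":[0,0,0],"twist":[0,0,0],"fingers":1},{"linear":[0,0,0],"twist":[0,0,0],"fingers":1},{"linear":[0,0,0],"twist":[0,0,0],"fingers":1},{"linear":[0,0,0],"twist":[0,0,0],"fingers":1},{"linear":[0,0,0],"twist":[0,0,0],"fingers":1},{"linear":[0,0,0],"twist":[0,0,0],"fingers":1}]' 30;python3 -c "
from h import *
plan([.6579,-.2239,.117],3.0)"
```

```text
time: 11.9
position: [0.6576, -0.2243, 0.1165]
tool_rot: [-0.039, 1.57, 0.039]
ft_force: [0.9, 1.1, 2.5]
grip_width: 0.247
t11.90 pos [ 0.6576 -0.2243  0.1165] yaw2.85 tilt [ 0.0008 -0.0003] lin [-0.0005  0.0003  0.0003] twist [-0.15  0.04  0.02] ft [0.86 1.14 2.5 ] grip 0.247 j [ 0.66  0.54 -0.51  1.45  0.27  1.22  0.16]
```

```bash
python3 -m creep '[{"linear":[-0.01,0,0],"twist":[0,0,0],"fingers":1},{"linear":[-0.03,0,0],"twist":[0,0,0],"fingers":1},{"linear":[-0.055,0,0],"twist":[0,0,0],"fingers":1},{"linear":[-0.08,0,0],"twist":[0,0,0],"fingers":1},{"linear":[-0.105,0,0],"twist":[0,0,0],"fingers":1},{"linear":[-0.13,0,0],"twist":[0,0,0],"fingers":1},{"linear":[-0.145,0,0],"twist":[0,0,0],"fingers":1},{"linear":[-0.15,0,0],"twist":[0,0,0],"fingers":1}]';python3 -m creep '[{"linear":[0,0,0],"twist":[0,0,0],"fingers":1},{"linear":[0,0,0],"twist":[0,0,0],"fingers":1}]'; python3 - <<'E'
from h import *
plan([.5642,.2240,.30],3.0)
im,d=viewer.get_image('side');save('s2',cv2.resize(im[120:280,260:480],None,fx=3.6,fy=3.6))
E
```

```text
time: 12.57
position: [0.6582, -0.2242, 0.2698]
tool_rot: [-0.04, 1.566, 0.038]
ft_force: [-0.5, 0.7, -1.1]
grip_width: 0.246
time: 12.73
position: [0.6567, -0.2241, 0.265]
tool_rot: [-0.039, 1.572, 0.039]
ft_force: [0.1, 0.7, -1.7]
grip_width: 0.246
t12.73 pos [ 0.6567 -0.2241  0.265 ] yaw2.85 tilt [-0.0017  0.0003] lin [-0.0347  0.4522 -0.0702] twist [-0.15 -0.1  -0.02] ft [ 0.11  0.69 -1.69] grip 0.246 j [ 0.66  0.46 -0.54  1.26  0.23  1.49  0.2 ]
```

View pics/s2.png

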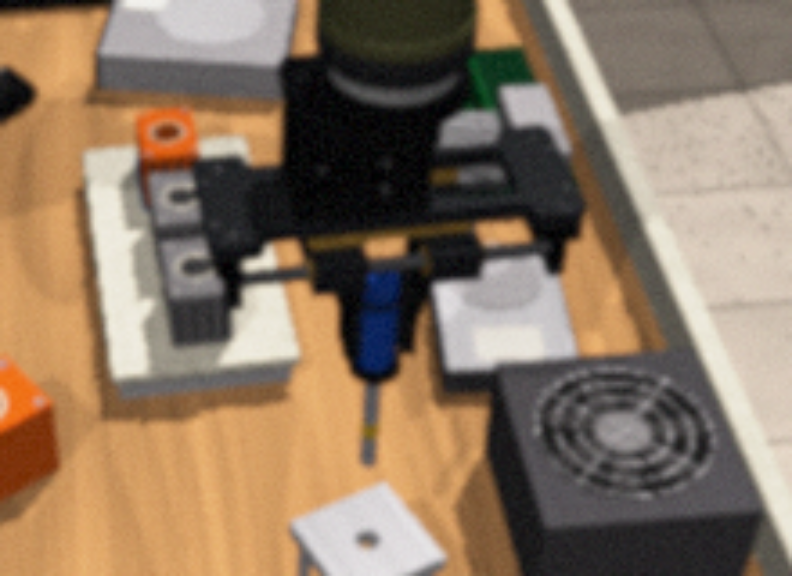

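The probe is free of the stand and hangs straight, with its tip at (368,460). I carry it towards the module at moderate speed.

```bash
python3 -m creep '[{"linear":[0,0.01,-0.002],"twist":[0,0,0],"fingers":1},{"linear":[0,0.03,-0.005],"twist":[0,0,0],"fingers":1},{"linear":[0,0.06,-0.01],"twist":[0,0,0],"fingers":1},{"linear":[0,0.09,-0.014],"twist":[0,0,0],"fingers":1},{"linear":[0,0.12,-0.019],"twist":[0,0,0],"fingers":1},{"linear":[0,0.15,-0.023],"twist":[0,0,0],"fingers":1},{"linear":[0,0.18,-0.028],"twist":[0,0,0],"fingers":1},{"linear":[0,0.21,-0.033],"twist":[0,0,0],"fingers":1}]';python3 -m creep '[{"linear":[0,0.03,-0.005],"twist":[0,0,0],"fingers":1},{"linear":[0,0.06,-0.009],"twist":[0,0,0],"fingers":1},{"linear":[0,0.09,-0.014],"twist":[0,0,0],"fingers":1},{"linear":[0,0.12,-0.018],"twist":[0,0,0],"fingers":1},{"linear":[0,0.15,-0.023],"twist":[0,0,0],"fingers":1},{"linear":[0,0.18,-0.028],"twist":[0,0,0],"fingers":1},{"linear":[0,0.205,-0.032],"twist":[0,0,0],"fingers":1},{"linear":[0,0.22,-0.035],"twist":[0,0,0],"fingers":1}]';python3 -m creep '[{"linear":[0,0,0],"twist":[0,0,0],"fingers":1},{"linear":[0,0,0],"twist":[0,0,0],"fingers":1},{"linear":[0,0,0],"twist":[0,0,0],"fingers":1}]'; python3 - <<'E'
from h import *
plan([.5642,.2240,.25],3.0)
im,d=viewer.get_image('wrist');save('w6',im)
im,d=viewer.get_image('side');save('s3',cv2.resize(im[80:240,220:440],None,fx=3.6,fy=3.6))
E
```

```text
time: 13.45
position: [0.6124, -0.0139, 0.2647]
tool_rot: [-0.039, 1.573, 0.04]
ft_force: [0.7, 0.8, -1.6]
grip_width: 0.245
time: 14.12
position: [0.5652, 0.2065, 0.265]
tool_rot: [-0.042, 1.573, 0.044]
ft_force: [-0.1, -0.7, -1.0]
grip_width: 0.247
time: 14.37
position: [0.568, 0.2004, 0.2652]
tool_rot: [-0.039, 1.572, 0.037]
ft_force: [0.5, -0.6, -1.8]
grip_width: 0.247
t14.37 pos [0.568  0.2004 0.2652] yaw2.77 tilt [-0.0011 -0.0017] lin [ 0.0151  0.0238 -0.0026] twist [-0.23 -0.07  0.09] ft [ 0.45 -0.64 -1.85] grip 0.247 j [ 0.23  0.28 -0.75  1.51  0.19  1.43 -0.48]
```

View pics/w6.png

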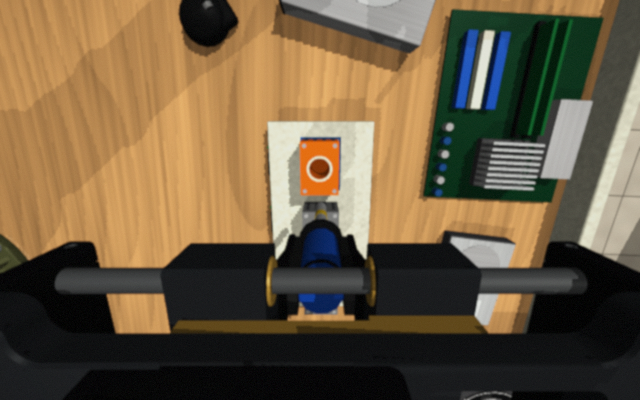

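View pics/s3.png

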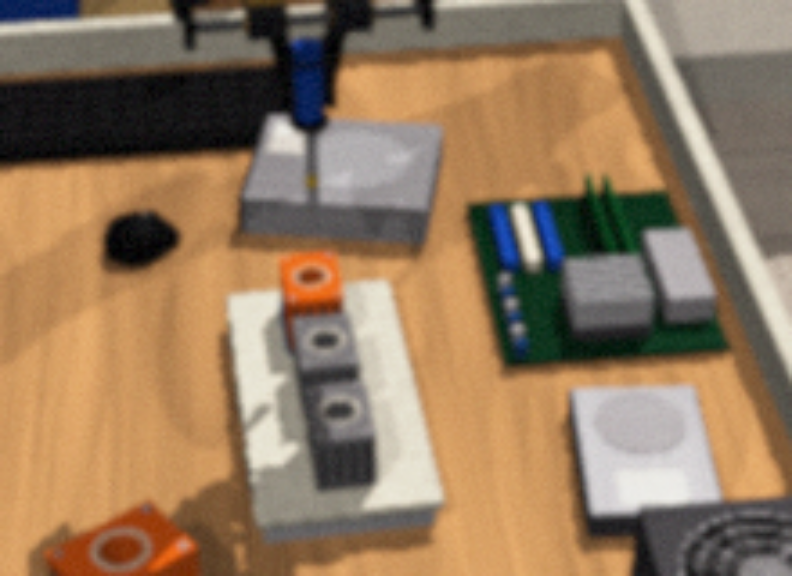

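Wrist view: the module ring is at (319,168) with the stem just below at (320,210). Side view: the probe hangs straight. I move over the hole, keeping the tip about 40 mm above the module, to measure the alignment.

```bash
python3 -m creep '[{"linear":[0.005,0.01,-0.001],"twist":[0,0,0],"fingers":1},{"linear":[0.015,0.02,-0.0025],"twist":[0,0,0],"fingers":1},{"linear":[0.03,0.0235,-0.0025],"twist":[0,0,0],"fingers":1},{"linear":[0.035,0.0235,-0.0025],"twist":[0,0,0],"fingers":1},{"linear":[0.035,0.0235,-0.0025],"twist":[0,0,0],"fingers":1},{"linear":[0.035,0.0235,-0.0025],"twist":[0,0,0],"fingers":1},{"linear":[0.035,0.0235,-0.0025],"twist":[0,0,0],"fingers":1}]'; cat > look4.py <<'E'
from h import *
import sys
tag=sys.argv[1]
plan([.5642,.2240,.1565],3.0)
P=viewer.camera_params('wrist');im,d=viewer.get_image('wrist')
W=cloud('wrist',d,P);np.savez('pics/%s.npz'%tag,im=im,d=d,W=W)
save(tag,cv2.resize(im[100:300,220:420],None,fx=3,fy=3,interpolation=cv2.INTER_CUBIC))
for n in('side','top'):
    im2,d2=viewer.get_image(n);np.savez('pics/%s_%s.npz'%(tag,n),im=im2,d=d2,W=cloud(n,d2))
    b=(80,180,260,360) if n=='side' else (160,250,200,300)
    save(tag+n,cv2.resize(im2[b[0]:b[1],b[2]:b[3]],None,fx=6,fy=6,interpolation=cv2.INTER_CUBIC))
E
python3 look4.py w7
```

```text
time: 15.05
position: [0.5648, 0.2251, 0.2314]
tool_rot: [-0.039, 1.57, 0.039]
ft_force: [-0.0, 0.3, -1.0]
grip_width: 0.246
t15.05 pos [0.5648 0.2251 0.2314] yaw2.82 tilt [0.0006 0.0001] lin [ 0.0749 -0.0011 -0.0007] twist [-0.18  0.04 -0.  ] ft [-0.04  0.31 -1.04] grip 0.246 j [ 0.19  0.31 -0.75  1.54  0.22  1.37 -0.53]
```

View pics/w7.png

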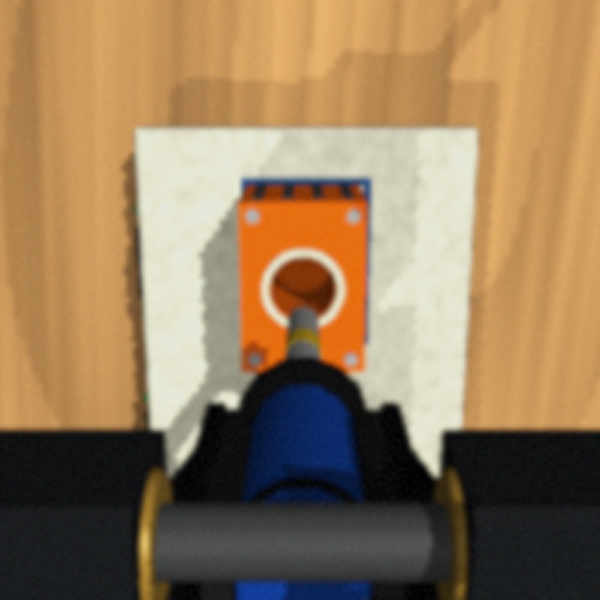

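View pics/w7side.png

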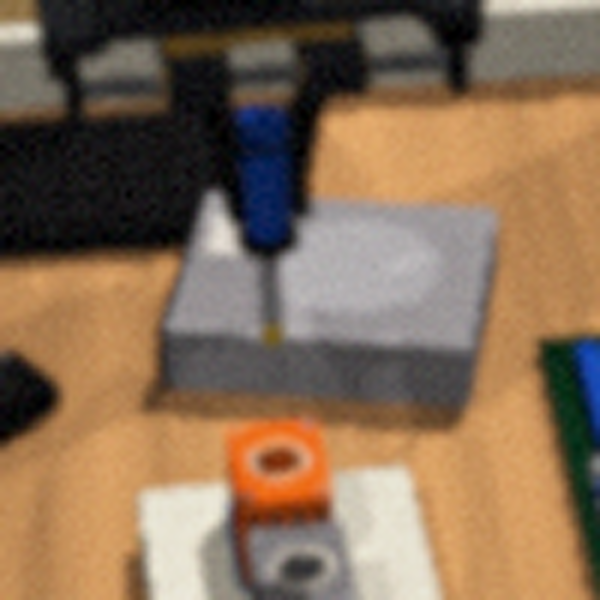

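View pics/w7top.png

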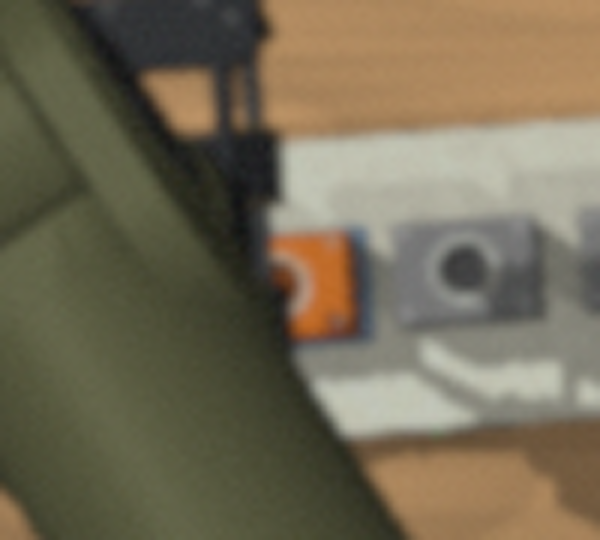

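```bash
cat > meas.py <<'E'
from h import *
import sys
tag=sys.argv[1]; zt=float(sys.argv[2])  # tcp z
tip=zt-.1065
P=viewer.camera_params('wrist');print('cam',np.round(np.array(P['cam_to_world'])[:3,3],3))
Ps={'':np.array(P['cam_to_world'])[:3,3],'_side':np.array(viewer.camera_params('side')['cam_to_world'])[:3,3]}
for n in('','_side'):
    Z=np.load('pics/%s%s.npz'%(tag,n));im,d,W=Z['im'],Z['d'],Z['W'];hsv=cv2.cvtColor(im,cv2.COLOR_RGB2HSV)
    z=W[...,2];near=(np.hypot(W[...,0]-.5645,W[...,1]-.2245)<.022)&(d>.05)
    for lo,hi,r in((0.002,.02,5),(.025,.035,5),(.04,.074,5),(.09,.1,11),(.1,.12,11)):
        m=near&(z>tip+lo)&(z<tip+hi)&(z>.088)&(np.hypot(W[...,0]-.5645,W[...,1]-.2245)<r*1e-3+.006)
        if m.sum()<5: continue
        p=W[m].mean(0); v=p-Ps[n];v=v[:2]/np.hypot(*v[:2]); 
        print('wrist' if not n else n,lo,m.sum(),p.round(4),'axis',(p[:2]+v*r*1e-3*.78).round(4))
    # ring
    m=(hsv[...,1]<90)&(hsv[...,2]>110)&(abs(z-.081)<.006)&(np.hypot(W[...,0]-.5642,W[...,1]-.224)<.02)
    q=W[m][:,:2].astype(np.float32)
    if len(q)>5: print('ring',len(q),cv2.minAreaRect(q),cv2.minEnclosingCircle(q), np.median(W[m][:,2]))
    m=(hsv[...,0]<14)&(hsv[...,1]>150)&(abs(z-.081)<.006)&(np.hypot(W[...,0]-.5642,W[...,1]-.224)<.06)
    q=W[m][:,:2].astype(np.float32)
    if len(q)>5: print('mod',len(q),cv2.minAreaRect(q))
E
python3 meas.py w7 .2305
```

```text
cam [0.56  0.301 0.384]
wrist 0.002 51 [0.5637 0.2294 0.1362] axis [0.5639 0.2256]
wrist 0.025 34 [0.5639 0.2297 0.1545] axis [0.5641 0.2258]
wrist 0.04 45 [0.5638 0.2297 0.1689] axis [0.564  0.2258]
wrist 0.09 237 [0.5639 0.2341 0.2196] axis [0.5643 0.2256]
wrist 0.1 684 [0.564  0.2343 0.2347] axis [0.5645 0.2257]
ring 179 ((0.5639491081237793, 0.22504909336566925), (0.029671596363186836, 0.028421739116311073), 4.421528339385986) ((0.5639547109603882, 0.22439590096473694), 0.015089113265275955) 0.08164424776431062
mod 1428 ((0.5638906955718994, 0.22472867369651794), (0.04569805786013603, 0.06361814588308334), 2.9885733127593994)
_side 0.002 20 [0.5629 0.2226 0.1344] axis [0.5631 0.2265]
_side 0.025 11 [0.5635 0.2219 0.154 ] axis [0.5637 0.2258]
_side 0.04 31 [0.5628 0.2214 0.1808] axis [0.563  0.2253]
_side 0.09 29 [0.5646 0.2172 0.2191] axis [0.5649 0.2257]
_side 0.1 72 [0.5654 0.2171 0.2338] axis [0.5657 0.2257]
mod 172 ((0.5629652738571167, 0.2224481850862503), (0.04583241045475006, 0.07184549421072006), 1.8540984392166138)
```

In the wrist camera the stem axis is at (0.564,0.2257), vertical, and the hole centre is at (0.5639,0.2246). I shift -1 mm in y, lower partway and re-measure before entering.

```bash
python3 -m creep '[{"linear":[0.005,-0.001,0],"twist":[0,0,0],"fingers":1},{"linear":[0.015,-0.001,0],"twist":[0,0,0],"fingers":1},{"linear":[0.025,-0.001,0],"twist":[0,0,0],"fingers":1},{"linear":[0.03,-0.001,0],"twist":[0,0,0],"fingers":1},{"linear":[0.03,-0.001,0],"twist":[0,0,0],"fingers":1},{"linear":[0.03,-0.001,0],"twist":[0,0,0],"fingers":1},{"linear":[0.03,-0.001,0],"twist":[0,0,0],"fingers":1},{"linear":[0.03,-0.001,0],"twist":[0,0,0],"fingers":1}]'; python3 look4.py w8; python3 meas.py w8 .201
python3 - <<'E'
from h import *
for t in('w8','w8_side'):
    Z=np.load('pics/%s.npz'%t);hsv=cv2.cvtColor(Z['im'],cv2.COLOR_RGB2HSV);W=Z['W']
    m=(hsv[...,0]>20)&(hsv[...,0]<32)&(hsv[...,1]>130)&(np.hypot(W[...,0]-.5645,W[...,1]-.2245)<.014)&(W[...,2]>.085)
    z=W[m][:,2];print(t,len(z),np.percentile(z,[5,50,95]) if len(z) else '')
E
```

```text
time: 15.87
position: [0.5647, 0.2245, 0.2015]
tool_rot: [-0.039, 1.57, 0.039]
ft_force: [0.3, 0.0, -0.9]
grip_width: 0.246
t15.87 pos [0.5647 0.2245 0.2015] yaw2.85 tilt [0.0007 0.0003] lin [ 0.045  -0.0005 -0.0005] twist [-0.15  0.04 -0.01] ft [ 0.28  0.   -0.91] grip 0.246 j [ 0.19  0.33 -0.75  1.59  0.23  1.31 -0.54]
cam [0.56  0.3   0.353]
wrist 0.002 53 [0.5636 0.2289 0.1068] axis [0.5638 0.225 ]
wrist 0.025 38 [0.5638 0.229  0.1252] axis [0.564  0.2251]
wrist 0.04 41 [0.5636 0.229  0.1394] axis [0.5638 0.2252]
wrist 0.09 241 [0.5639 0.2335 0.1903] axis [0.5644 0.2249]
wrist 0.1 710 [0.564  0.2337 0.2053] axis [0.5645 0.2251]
ring 203 ((0.5638583898544312, 0.2255403697490692), (0.028925377875566483, 0.026958197355270386), 4.280455112457275) ((0.5641186237335205, 0.22435499727725983), 0.015170375816524029) 0.0815863774201232
mod 1610 ((0.5639987587928772, 0.22525589168071747), (0.04578111693263054, 0.06416170299053192), 2.879141092300415)
_side 0.002 14 [0.5635 0.2214 0.1047] axis [0.5637 0.2253]
_side 0.025 12 [0.5629 0.2213 0.1253] axis [0.5631 0.2252]
_side 0.04 34 [0.5626 0.2206 0.1494] axis [0.5628 0.2245]
_side 0.09 28 [0.5643 0.2164 0.19  ] axis [0.5647 0.225 ]
_side 0.1 61 [0.5648 0.2165 0.2049] axis [0.5651 0.2251]
mod 168 ((0.5628572106361389, 0.22040382027626038), (0.04557124152779579, 0.06553829461336136), 2.4541313648223877)
w8 37 [0.12146292 0.12608083 0.13131744]
w8_side 6 [0.11935781 0.12391721 0.12446704]
```

View pics/w8.png

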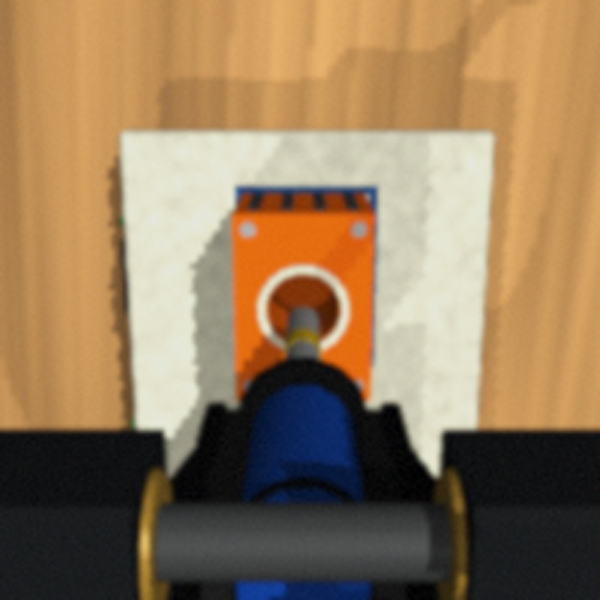

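View pics/w8side.png

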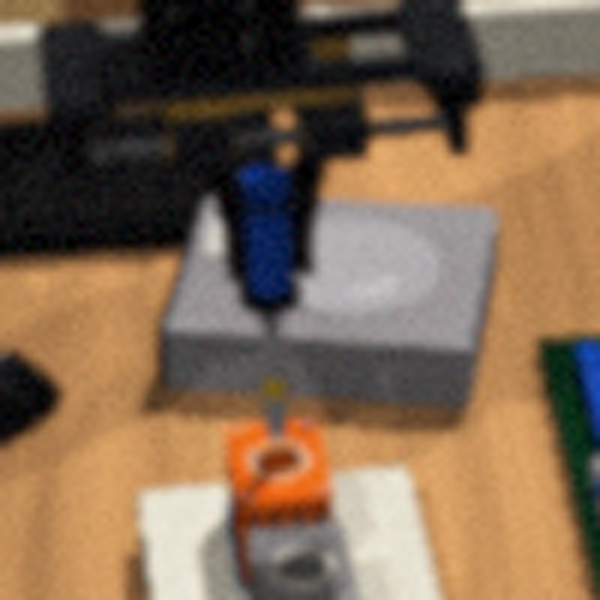

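The stem and hole agree within about 1 mm. The yellow band is 44.6 mm above the module's top, which matches the kinematic estimate of 44.5 mm. I lower slowly.

```bash
python3 -m creep '[{"linear":[0.003,-0.0005,0],"twist":[0,0,0],"fingers":1},{"linear":[0.009,-0.0005,0],"twist":[0,0,0],"fingers":1},{"linear":[0.015,-0.0005,0],"twist":[0,0,0],"fingers":1},{"linear":[0.02,-0.0005,0],"twist":[0,0,0],"fingers":1},{"linear":[0.022,-0.0005,0],"twist":[0,0,0],"fingers":1},{"linear":[0.022,-0.0005,0],"twist":[0,0,0],"fingers":1},{"linear":[0.022,-0.0005,0],"twist":[0,0,0],"fingers":1},{"linear":[0.022,-0.0005,0],"twist":[0,0,0],"fingers":1}]'; python3 look4.py w9; python3 meas.py w9 .179
```

```text
time: 16.68
position: [0.5646, 0.2238, 0.1792]
tool_rot: [-0.039, 1.57, 0.039]
ft_force: [0.0, 0.9, -1.2]
grip_width: 0.244
t16.68 pos [0.5646 0.2238 0.1792] yaw2.85 tilt [0.0003 0.0001] lin [ 0.0227  0.0002 -0.0004] twist [-0.15  0.02 -0.01] ft [ 0.03  0.86 -1.23] grip 0.244 j [ 0.18  0.35 -0.74  1.61  0.24  1.27 -0.55]
cam [0.56  0.3   0.331]
wrist 0.002 15 [0.5629 0.2283 0.0901] axis [0.5631 0.2244]
wrist 0.025 39 [0.5638 0.2284 0.1029] axis [0.564  0.2245]
wrist 0.04 39 [0.5634 0.2284 0.1171] axis [0.5636 0.2245]
wrist 0.09 252 [0.5638 0.233  0.1683] axis [0.5642 0.2244]
wrist 0.1 745 [0.5642 0.2331 0.1833] axis [0.5647 0.2245]
ring 224 ((0.5642254948616028, 0.2261301726102829), (0.0294683538377285, 0.026356350630521774), 1.855503797531128) ((0.5640478134155273, 0.2243625819683075), 0.01519736647605896) 0.0816048856070168
mod 1707 ((0.5639560222625732, 0.22731852531433105), (0.045883700251579285, 0.05843847990036011), 2.742800235748291)
_side 0.025 9 [0.5629 0.2198 0.1018] axis [0.563  0.2237]
_side 0.04 35 [0.5627 0.2207 0.1283] axis [0.5628 0.2246]
_side 0.09 23 [0.5639 0.2159 0.1679] axis [0.5642 0.2245]
_side 0.1 60 [0.5647 0.2151 0.1834] axis [0.5651 0.2236]
mod 154 ((0.5625070929527283, 0.22298792004585266), (0.04583223909139633, 0.06774622946977615), 1.2100915908813477)
```

View pics/w9.png

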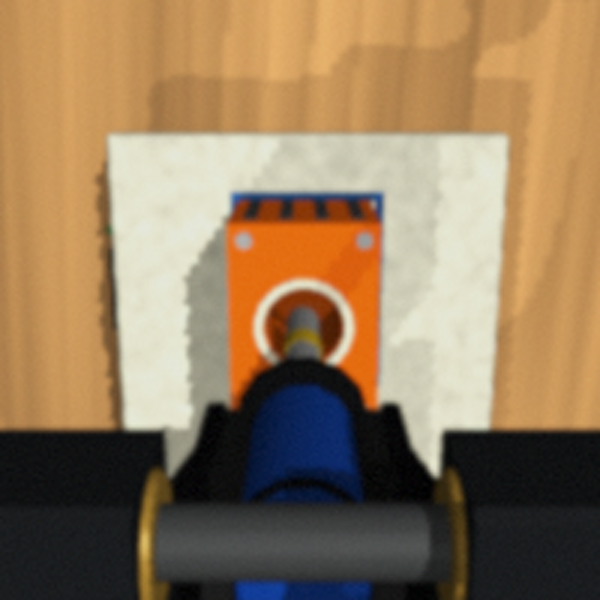

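View pics/w9side.png

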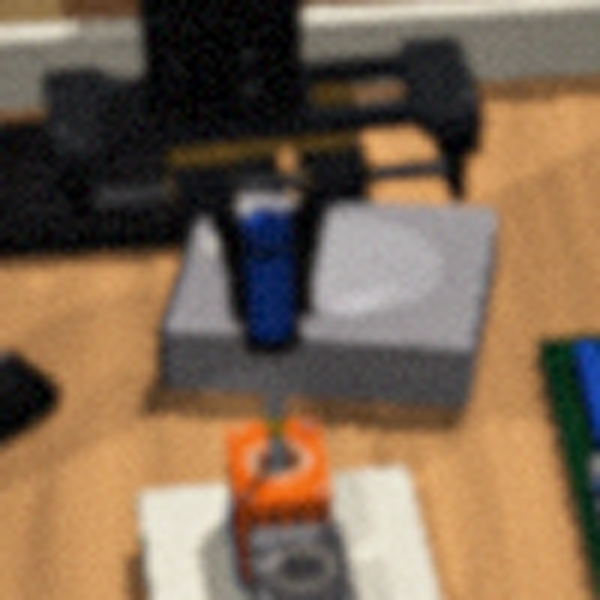

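The tip is inside the hole, with the stem at (0.564,0.2245) against the ring at (0.564,0.2244). I lower the remaining 22.5 mm.

```bash
python3 -m creep '[{"linear":[0.003,0,0],"twist":[0,0,0],"fingers":1},{"linear":[0.009,0,0],"twist":[0,0,0],"fingers":1},{"linear":[0.015,0,0],"twist":[0,0,0],"fingers":1},{"linear":[0.02,0,0],"twist":[0,0,0],"fingers":1},{"linear":[0.0225,0,0],"twist":[0,0,0],"fingers":1},{"linear":[0.0225,0,0],"twist":[0,0,0],"fingers":1},{"linear":[0.0225,0,0],"twist":[0,0,0],"fingers":1},{"linear":[0.0225,0,0],"twist":[0,0,0],"fingers":1}]';python3 -m creep '[{"linear":[0.0,0,0],"twist":[0,0,0],"fingers":1},{"linear":[0,0,0],"twist":[0,0,0],"fingers":1},{"linear":[0,0,0],"twist":[0,0,0],"fingers":1}]'; python3 look4.py w10; python3 meas.py w10 .1565
python3 - <<'E'
from h import *
for t in('w10','w10_side'):
    Z=np.load('pics/%s.npz'%t);hsv=cv2.cvtColor(Z['im'],cv2.COLOR_RGB2HSV);W=Z['W']
    m=(hsv[...,0]>20)&(hsv[...,0]<32)&(hsv[...,1]>130)&(np.hypot(W[...,0]-.5645,W[...,1]-.2245)<.014)&(W[...,2]>.06)
    z=W[m][:,2];print(t,len(z),np.percentile(z,[5,50,95]) if len(z) else '')
E
```

```text
time: 17.5
position: [0.5646, 0.2238, 0.1567]
tool_rot: [-0.039, 1.57, 0.039]
ft_force: [-0.8, 0.1, -1.4]
grip_width: 0.247
time: 17.75
position: [0.5646, 0.2238, 0.1568]
tool_rot: [-0.039, 1.57, 0.039]
ft_force: [0.2, -0.3, -1.5]
grip_width: 0.244
t17.75 pos [0.5646 0.2238 0.1568] yaw2.84 tilt [0.0004 0.    ] lin [ 0.0003  0.0002 -0.0004] twist [-0.16  0.02 -0.  ] ft [ 0.25 -0.26 -1.55] grip 0.244 j [ 0.18  0.37 -0.74  1.64  0.26  1.23 -0.56]
cam [0.56  0.3   0.309]
wrist 0.04 40 [0.5636 0.2283 0.0947] axis [0.5638 0.2244]
wrist 0.09 243 [0.5636 0.2328 0.1457] axis [0.5641 0.2242]
wrist 0.1 736 [0.5641 0.233  0.1606] axis [0.5646 0.2245]
ring 217 ((0.5638548135757446, 0.22868891060352325), (0.029685551300644875, 0.021060073748230934), 0.9102800488471985) ((0.5640884637832642, 0.22438055276870728), 0.015219547785818577) 0.08162756225424811
mod 1858 ((0.5634996891021729, 0.23174811899662018), (0.045781973749399185, 0.05032282695174217), 3.296992778778076)
_side 0.04 26 [0.5626 0.2203 0.1053] axis [0.5627 0.2242]
_side 0.09 24 [0.5646 0.2158 0.1457] axis [0.5649 0.2243]
_side 0.1 58 [0.564  0.2153 0.1606] axis [0.5643 0.2238]
mod 157 ((0.5638176798820496, 0.21446046233177185), (0.04609134420752525, 0.0877789556980133), 2.8051180839538574)
w10 41 [0.0772589  0.081776   0.08652662]
w10_side 2 [0.07642177 0.07816705 0.07991233]
```

View pics/w10.png

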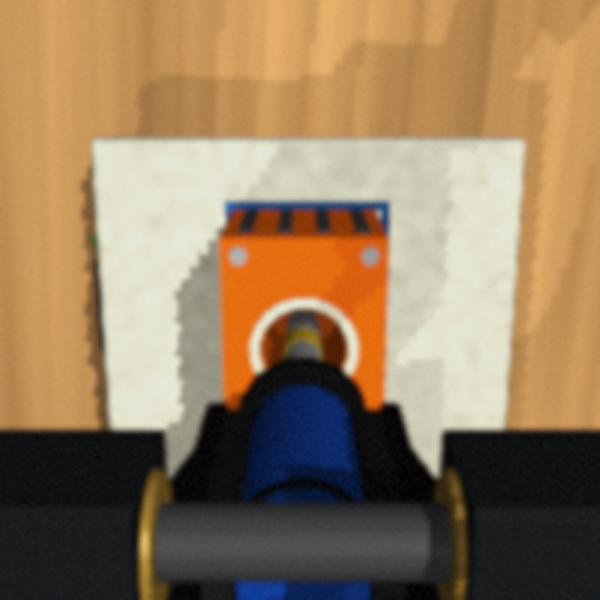

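View pics/w10side.png

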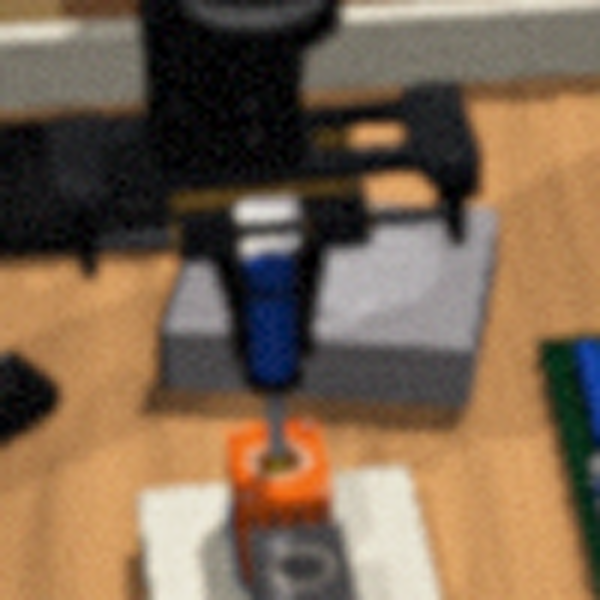

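The band middle measures 0.0818 against 0.0816 for the module top in the same view. The stem is at (0.5638,0.2244) and the ring centre at (0.5641,0.2244). The band shows inside the ring at crop (302,340), clear of the rim, so I hand in.

```bash
python3 -c "
from bench import job
print(job.close_job())"
```

```text
the job is handed in; nothing more can be done
None
```

I stood the middle-sized orange module in the free blue place and released it. I then lifted the probe out of its stand and lowered it into the module's guide hole, and handed the job in at about 18 s, still holding it there.

**Last checks:**
- **Module:** it stands about 1.4 mm from the centre of the place and square to the row to within about 0.2°. The neighbouring grey module had not moved at my last look.
- **Probe position:** the stem is within about 0.5 mm of the hole's axis in the wrist camera, which cannot see the tip inside the hole. The stem was upright when last measured above the hole. The middle of the yellow band is about 0.2 mm from the module's top.
- **Contact:** the wrist force stayed flat while lowering, so I saw no sign of touching the module. The grip is steady at 30 N.

**Disagreements:** the coarser side camera put the stem 1–2 mm off in x, in line with its general offset, so I relied on the wrist camera. I did not measure the positions of the other loose things again at the end. No contact with them was seen.

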